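Press home the row of cover rivets

ROBOT

A 6-joint arm with a two-finger parallel gripper is mounted at the origin on the work surface. World frame = base frame: x ahead of the robot, y to its left, z up, the work surface at z = 0. Lengths are in mm, angles in rad, forces in N, time in s.
With the tool pointing down it reaches from about 325 to 925 mm from the base axis. Payload 3.1 kg.
Tool frame: the origin (TCP) lies between the finger pads, 19 mm behind the fingertips; this is the grasp point; z points along the fingers, y is the line along which they close (so a half turn about z gives the same grasp; the last joint's range is limited). The gripper opens to 85 mm and grips with 20 to 120 N. Pads are 22 mm wide; open, the fingers measure 114 mm over their backs; the gripper's body (76 mm by 85 mm) begins 54 mm behind the grasp point. The pads swing forward as they close: fully open they stand 13 mm farther back than shut.
Start: joints at [1.194, 0.217, 1.613, -0, 1.311, -0.112], TCP at [163.553, 603.233, 250] pointing down, gripper open.
Joint ranges: [-2.75, 2.75], [-0.78, 2.1], [0.31, 2.55], [-1.13, 4.27], [0.13, 2.63], [-2.58, 2.58]. Speed limits (rad/s): [2.79, 2.79, 3.14, 3.14, 3.14, 3.14].

INTERFACE

Orientations are given as a rotation vector (axis times angle).
In Python, from plant import ctrl, cams, job gives the robot as it stands.
- The arm moves only by the shell command python3 -m crank 'ROWS' [FORCE]. ROWS is JSON, a list that holds one entry, the list of rows, each a list of 7 numbers: the turn, a rotation vector about the tool's x, y, z as a fraction of full scale, then the shift along the tool's x, y, z as a fraction of full scale, then the finger opening in mm, from 0 to 85.4. In form: [[[rx, ry, rz, dx, dy, dz, grip], ...]]. A call has exactly 8 rows; each row shifts and turns the commanded pose from where the row before left it, along the tool's axes as they then stand; what a row does not reach is not made up. Full scale, the value 1, is 0.025 m for a shift and 4 degrees for a turn. A row lasts 1/10 s, in which the tool goes at most 50 mm and 8.59 degrees, less where a joint would pass 70% of its speed; a pose out of reach is approached as far as the arm can. A call with a number of a shift or a turn outside -1 to 1 is refused whole. A call with a gripper value outside its range is refused whole. The fingers move at their own pace and stop on an object; FORCE is the grip in N (left out, the last holds). Time passes only in rows, so rows that do not move let the fingers close, or fill a call up. It gives the time, the measured TCP pose, the force, the opening and the grip force at its end, in the units of the state.
- ctrl.get_obs(): the state, without advancing time (a new reading comes with each control period).
- cams.capture(name): name is "side" or "top" or "wrist"; returns the picture (420x560x3 uint8, red, green, blue); there is no depth.
- cams.camera_params(name): a dict with "vertical_fov" (degrees; the focal length in pixels is half the picture's height over the tangent of half this angle, whatever the lens; pixels are square), "cx", "cy" (the principal point, pixels), "k1" (the pictures are not rectified: a ray, as slopes to the right and down, at radius r is drawn at 1 + k1 r^2 times it, then the intrinsics apply), "xyz" and "attitude" of the camera in the world; the wrist camera has in their place "tool_from_camera" (4x4, takes a point from camera to tool coordinates, whose origin is the TCP and whose axes are the flange's). Camera axes: x right, y up, looking along -z (the intrinsics and any distortion apply to the point x, -y, -z); pixel columns grow to the right and rows downward; lengths in mm; the calibration is good to about 2 mm. A picture is of the moment at which its call begins: read the wrist's pose just before it. camera_params takes no time and is no camera call.
- job.sign_off(): hands the job in; it is judged then, once.
The state is a dict: "time": time; "qpos": joint angles; "qd": joint speeds; "joint_torque": joint torques, N m; "ee_pos": TCP position; "tcp_rot": TCP orientation; "ft_force": force on the tool from outside, world axes, zero at the start; "ft_torque": the same for the moment, N m; "opening": finger opening in mm; "grip_force": force on a finger pad.
Only numpy, scipy, OpenCV 4.12 (cv2) and the standard library are available. Lean on these libraries where they do the work, as an engineer would, in place of code of your own. Each camera call takes 0.05 s, during which the arm holds its last target. There are 200 camera calls.

TASK

The cover of the round drive unit is held by a curved row of five push rivets that still stand proud: with the fingertips, follow the row from the rivet beside the rectangular socket round to the other end, and gently press each rivet fully home in turn. Between rivets keep the fingertips close over the rim of the cover (within about 40 mm) until the last one is in, then move clear. Only touch, never lift or shift the unit, and leave the bearing ring on the hub, the bottle and the loose wheel where they are.

Things in the scene. Friction and masses are not known exactly. Their poses are not given: they have to be found in the camera images.
- unit: round drive unit: black shell 260 mm across, 50 mm high, under a 4 mm aluminium cover plate 248 mm across; loose on a 12 mm thick dark pallet, turned any way; 2 to 3.5 kg. Origin: centre of its underside, z up. Five rivets on a 105 mm radius circle about its z axis: rivet 1 at -100 degrees from its x axis, then every 50 degrees counterclockwise from above to rivet 5 at +100
- cover (a point): middle of the cover's top face (54 mm above the unit's origin), axes as the unit's. A grey hub 80 mm across and 25 mm high stands here on the cover
- socket (a point): centre of the top of the black rectangular socket (34 x 22 mm, 16 mm high) that stands on the cover's rim in the gap, beside rivet 1 (at -135 degrees, 100 mm from the unit's axis)
- rivet1_top (a point): top centre of push rivet 1 of the row, the first counting from the socket: black round head 18 mm across, slightly domed; moves with the head. It stands about 9 mm above the cover at the start and 3 mm above it when home
- rivet1 (a joint): how far rivet 1 is pressed down, m: about 0 standing proud, 0.006 fully home. Slides straight down with about 4 N of friction, stays where it is left, and when home stops on a firm rubber washer (10 N more is felt within 1 mm)
- rivet2_top (a point): top centre of push rivet 2 of the row, the second counting from the socket: black round head 18 mm across, slightly domed; moves with the head. It stands about 9 mm above the cover at the start and 3 mm above it when home
- rivet2 (a joint): how far rivet 2 is pressed down, m: about 0 standing proud, 0.006 fully home. Slides straight down with about 4 N of friction, stays where it is left, and when home stops on a firm rubber washer (10 N more is felt within 1 mm)
- rivet3_top (a point): top centre of push rivet 3 of the row, the third counting from the socket: black round head 18 mm across, slightly domed; moves with the head. It stands about 9 mm above the cover at the start and 3 mm above it when home
- rivet3 (a joint): how far rivet 3 is pressed down, m: about 0 standing proud, 0.006 fully home. Slides straight down with about 4 N of friction, stays where it is left, and when home stops on a firm rubber washer (10 N more is felt within 1 mm)
- rivet4_top (a point): top centre of push rivet 4 of the row, the fourth counting from the socket: black round head 18 mm across, slightly domed; moves with the head. It stands about 9 mm above the cover at the start and 3 mm above it when home
- rivet4 (a joint): how far rivet 4 is pressed down, m: about 0 standing proud, 0.006 fully home. Slides straight down with about 4 N of friction, stays where it is left, and when home stops on a firm rubber washer (10 N more is felt within 1 mm)
- rivet5_top (a point): top centre of push rivet 5 of the row, the fifth and last counting from the socket: black round head 18 mm across, slightly domed; moves with the head. It stands about 9 mm above the cover at the start and 3 mm above it when home
- rivet5 (a joint): how far rivet 5 is pressed down, m: about 0 standing proud, 0.006 fully home. Slides straight down with about 4 N of friction, stays where it is left, and when home stops on a firm rubber washer (10 N more is felt within 1 mm)
- bearing: steel bearing ring, 48 mm across, 22 mm bore, 14 mm high, lying loose on the hub (its top 93 mm above the unit's origin); origin at the centre of its underside; leave alone
- oil: small white bottle, 40 mm across, 95 mm high, loose on the pallet near the unit; origin at the centre of its underside; leave alone
- caster: black rubber wheel lying flat, 60 mm across, 30 mm high, loose on the pallet near the unit; origin at the centre of its underside; leave alone

How it is judged:
By the outcome, as a careful person would: the job done as asked, in the order asked, and still so for the second after the job is handed in, with the robot touching nothing.
It also fails if it takes over 58 s, if anything falls off the work surface, if the arm or the gripper's body presses on something with over 40 N, if the wrist force passes 120 N, or if a joint passes its speed limit or range.

## Working session

There is one attempt and no reset: what is moved stays moved. The work goes in short steps, Python scripts to look and compute and a shell command to move; the robot and the scene stay as the last step left them, time stands still between calls to the robot, and variables do not carry over. Pictures are saved under pics/ and viewed, at most 10 in all, crops included, and the job is handed in when it is done.

```bash
ls; mkdir -p pics
python3 - <<'E'
from plant import ctrl,cams
import cv2
o=ctrl.get_obs();print(o)
for n in("side","top","wrist"):
    print(n,cams.camera_params(n));cv2.imwrite(f"pics/{n}0.png",cams.capture(n)[:,:,::-1])
E
```

```text
pics
{'time': 0.0, 'qpos': array([ 1.19381436e+00,  2.17747429e-01,  1.61492083e+00, -2.20490543e-05,
        1.31132309e+00, -1.12204980e-01]), 'qd': array([-0.00024389, -0.00102782,  0.00139089,  0.00053166, -0.00056126,
        0.00078295]), 'joint_torque': array([-5.51360718e-04, -3.96846235e+01, -3.03850043e+01, -9.46601108e-05,
        9.68888460e-03, -1.69109132e-06]), 'ee_pos': array([163.26014638, 602.49997356, 248.6793574 ]), 'tcp_rot': array([-0.41461378, -3.1135457 ,  0.00366317]), 'ft_force': array([ 0.19149813, -0.17229917,  0.34534397]), 'ft_torque': array([-0.03403694,  0.03989646, -0.00715384]), 'grip_force': 0.0, 'opening': 85.79203480116261}
side {'vertical_fov': 45.41234992737345, 'cx': 281.19617535116754, 'cy': 211.75929148526856, 'k1': -0.0032377459670041176, 'xyz': array([361.72851675, 780.69083739, 764.12770088]), 'attitude': array([ 0.17578906, -1.22407686, -2.64345918])}
top {'vertical_fov': 46.806853436032014, 'cx': 289.84199031065083, 'cy': 204.98539943947577, 'k1': -0.035614377666581175, 'xyz': array([ 476.0206598 ,   22.98094814, 1165.94770684]), 'attitude': array([ 0.07363841, -0.06870996, -1.58733778])}
wrist {'vertical_fov': 62.42122193732912, 'cx': 275.1115173383623, 'cy': 212.44142048934225, 'k1': -0.08223156866903554, 'tool_from_camera': array([[-6.64494936e-04,  9.65974346e-01,  2.58637044e-01,
         6.61826067e+01],
       [ 9.99999737e-01,  7.16929691e-04, -1.08418064e-04,
         8.31924125e-02],
       [-2.90153645e-04,  2.58636904e-01, -9.65974569e-01,
        -1.23208597e+02],
       [ 0.00000000e+00,  0.00000000e+00,  0.00000000e+00,
         1.00000000e+00]])}
```

View pics/top0.png

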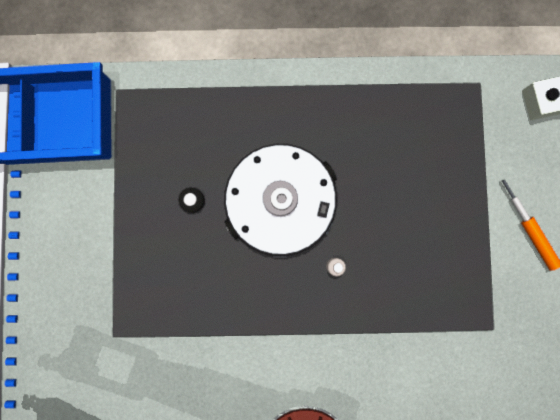

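View pics/side0.png

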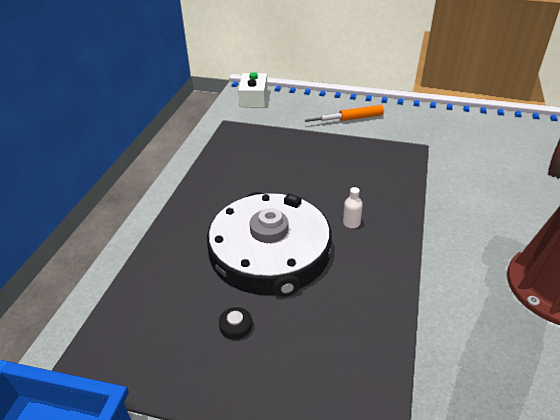

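The top picture shows the unit at about (281,199). The socket is at (323,209), and rivets 1 to 5 are at (323,182), (296,156), (257,160), (235,191) and (245,229). The wheel is at (191,200) and the bottle at (337,267). The side picture has rivets 1 to 5 at (265,198), (230,211), (219,239), (245,263) and (291,262).

```bash
cat > h.py <<'E'
import numpy as np,cv2
from plant import ctrl,cams
from scipy.spatial.transform import Rotation as R
def cam(n,obs=None):
    p=cams.camera_params(n)
    if n=="wrist":
        T=p["tool_from_camera"];Rt=R.from_rotvec(obs["tcp_rot"]).as_matrix()
        c=obs["ee_pos"]+Rt@T[:3,3];A=Rt@T[:3,:3]
    else: c=p["xyz"];A=R.from_rotvec(p["attitude"]).as_matrix()
    f=210/np.tan(np.radians(p["vertical_fov"]/2))
    K=np.array([[f,0,p["cx"]],[0,f,p["cy"]],[0,0,1]]);D=np.array([p["k1"],0,0,0.])
    return c,A,K,D
def ray(C,uv):
    c,A,K,D=C
    x,y=cv2.undistortPoints(np.array([[uv]],float),K,D)[0,0]
    d=A@np.array([x,-y,-1]);return c,d/np.linalg.norm(d)
def plane(C,uv,z):
    c,d=ray(C,uv);return c+d*(z-c[2])/d[2]
def tri(rs):
    M=sum(np.eye(3)-np.outer(d,d) for c,d in rs);b=sum((np.eye(3)-np.outer(d,d))@c for c,d in rs)
    return np.linalg.solve(M,b)
def proj(C,P):
    c,A,K,D=C;q=A.T@(np.asarray(P)-c)
    return cv2.projectPoints(np.array([[q[0],-q[1],-q[2]]]),np.zeros(3),np.zeros(3),K,D)[0].ravel()
def blob(g,uv,r=9,t=90):
    u,v=map(int,uv);s=g[v-r:v+r+1,u-r:u+r+1]
    n,l,st,ce=cv2.connectedComponentsWithStats((s<t).astype(np.uint8))
    i=1+np.argmin(np.linalg.norm(ce[1:]-r,axis=1));return ce[i]+[u-r,v-r],st[i,4]
def fit(P):  # rivets Nx3 -> centre, yaw
    a=np.radians(np.arange(-100,101,50));m=np.c_[105*np.cos(a),105*np.sin(a)]
    P=np.array(P)[:,:2];mc=m-m.mean(0);pc=P-P.mean(0)
    th=np.arctan2((mc[:,0]*pc[:,1]-mc[:,1]*pc[:,0]).sum(),(mc*pc).sum())
    Q=np.array([[np.cos(th),-np.sin(th)],[np.sin(th),np.cos(th)]])
    t=P.mean(0)-Q@m.mean(0);return t,th,(Q@m.T).T+t,P-((Q@m.T).T+t)
E
python3 - <<'E'
from h import *
np.set_printoptions(precision=1,suppress=True)
T=[(323,182),(296,156),(257,160),(235,191),(245,229)];S=[(265,198),(230,211),(219,239),(245,263),(291,262)]
gt=cv2.imread("pics/top0.png",0);gs=cv2.imread("pics/side0.png",0)
ct,cs=cam("top"),cam("side");A=[];B=[]
for t,s in zip(T,S):
    a,n=blob(gt,t);b,m=blob(gs,s)
    A.append(plane(ct,a,72));B.append(plane(cs,b,72))
    print(a,n,b,m,A[-1],B[-1],tri([ray(ct,a),ray(cs,b)]))
for X in(A,B):
    t,th,F,r=fit(X);print(t,th);print(F);print(r)
print("hub",plane(ct,(281,199),105),"bottle",plane(ct,(337,267),107),"wheel",plane(ct,(191,200),42))
E
```

```text
[323.3 182.3] 31 [265.1 197.5] 37 [625.7 -51.4  72. ] [623.7 -48.8  72. ] [625.3 -51.7  69.5]
[295.5 155.5] 32 [229.2 210.9] 39 [688.5  10.6  72. ] [686.1  13.4  72. ] [688.2  10.4  69.3]
[256.6 159.4] 30 [218.4 238.9] 48 [681.2  99.6  72. ] [678.8 101.6  72. ] [680.8  99.5  69.8]
[234.6 191.1] 31 [244.7 263. ] 53 [609.2 150.5  72. ] [606.7 153.1  72. ] [608.6 150.6  69.2]
[244.6 228.6] 30 [291.  262.1] 51 [523.5 128.4  72. ] [521.4 130.   72. ] [522.7 128.4  70.3]
[590.2  47.4] 0.516796612870728
[[625.5 -51.5]
 [688.7  10.8]
 [681.5  99.3]
 [609.2 150.7]
 [523.3 128.3]]
[[ 0.2  0.1]
 [-0.1 -0.2]
 [-0.3  0.3]
 [ 0.  -0.2]
 [ 0.2  0.1]]
[588.   49.6] 0.5195529236373055
[[623.5 -49.2]
 [686.5  13.3]
 [679.1 101.8]
 [606.7 153. ]
 [520.8 130.4]]
[[ 0.2  0.4]
 [-0.4  0. ]
 [-0.4 -0.1]
 [ 0.   0.1]
 [ 0.6 -0.4]]
hub [585.8  44.7 105. ] bottle [435.3 -74.4 107. ] wheel [593.7 256.   42. ]
```

View pics/wrist0.png

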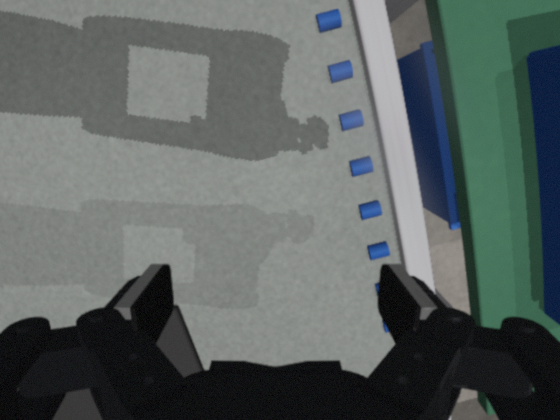

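```bash
R='[-0,0,0,-1,-0.82,0,0]'; python3 -m crank '[[[0,0,0,-0.5,-0.4,0,0],[0,0,0,-1,-0.82,0,0],[0,0,0,-1,-0.82,0,0],[0,0,0,-1,-0.82,0,0],[0,0,0,-1,-0.82,0,0],[0,0,0,-1,-0.82,0,0],[0,0,0,-1,-0.82,0,0],[0,0,0,-1,-0.82,0,0]]]' 40
python3 -m crank '[[[0,0,0,-1,-0.82,0,0],[0,0,0,-1,-0.82,0,0],[0,0,0,-1,-0.82,0,0],[0,0,0,-1,-0.82,0,0],[0,0,0,-1,-0.82,0,0],[0,0,0,-1,-0.82,0,0],[0,0,0,-1,-0.82,0,0],[0,0,0,-0.5,-0.4,0,0]]]'
cat > d.py <<'E'
import sys
from h import *
np.set_printoptions(precision=2,suppress=True)
F=np.array([[624.5,-50.4],[687.6,12],[680.3,100.5],[608,151.8],[522,129.3]])
o=ctrl.get_obs();M=R.from_rotvec(o["tcp_rot"]).as_matrix()
i=int(sys.argv[1])-1;zt=float(sys.argv[2])
print("t",o["time"],"pos",o["ee_pos"],"ft",o["ft_force"],"open",o["opening"],"axes",M.ravel())
print("delta (25mm units)",M.T@(np.r_[F[i],zt+19]-o["ee_pos"])/25)
E
python3 d.py 1 110
```

```text
time: 0.95
ee_pos: [305.1, 403.8, 249.9]
tcp_rot: [0.415, 3.114, -0.001]
ft_force: [0.5, -0.1, 0.8]
opening: 0.1
grip_force: 0.0
time: 1.75
ee_pos: [446.0, 205.8, 249.9]
tcp_rot: [0.419, 3.113, -0.002]
ft_force: [0.2, 0.4, -0.1]
opening: 0.3
grip_force: 0.0
t 1.75 pos [445.99 205.79 249.93] ft [ 0.17  0.42 -0.06] open 0.3216410008266319 axes [-0.96  0.26  0.    0.26  0.96 -0.   -0.   -0.   -1.  ]
delta (25mm units) [-9.59 -7.99  4.85]
```

```bash
python3 -m crank '[[[0,0,0,-0.6,-0.5,0,0],[0,0,0,-1,-0.83,0,0],[0,0,0,-1,-0.83,0,0],[0,0,0,-1,-0.83,0,0],[0,0,0,-1,-0.83,0,0],[0,0,0,-1,-0.83,0,0],[0,0,0,-1,-0.83,0,0],[0,0,0,-1,-0.83,0,0]]]'
python3 -m crank '[[[0,0,0,-1,-0.83,0,0],[0,0,0,-0.99,-0.85,0.4,0],[0,0,0,0,0,0.8,0],[0,0,0,0,0,0.8,0],[0,0,0,0,0,0.8,0],[0,0,0,0,0,0.6,0],[0,0,0,0,0,0,0],[0,0,0,0,0,0,0]]]'
python3 d.py 1 90
python3 - <<'E'
from h import *
o=ctrl.get_obs();cv2.imwrite("pics/w1.png",cams.capture("wrist")[:,:,::-1]);cv2.imwrite("pics/t1.png",cams.capture("top")[:,:,::-1])
C=cam("wrist",o)
for p in [(624.5,-50.4),(687.6,12),(680.3,100.5),(608,151.8),(522,129.3)]: print(proj(C,(*p,75)))
E
```

```text
time: 2.55
ee_pos: [587.0, 4.7, 249.8]
tcp_rot: [-0.416, -3.113, 0.001]
ft_force: [0.5, 0.3, -0.7]
opening: -0.1
grip_force: 0.0
time: 3.35
ee_pos: [624.0, -47.0, 165.1]
tcp_rot: [-0.415, -3.114, 0.0]
ft_force: [0.7, 0.2, 1.1]
opening: 0.3
grip_force: 0.0
t 3.35 pos [624.   -47.01 165.07] ft [0.66 0.24 1.12] open 0.29445304095716 axes [-0.97  0.26 -0.    0.26  0.97 -0.    0.   -0.   -1.  ]
delta (25mm units) [-0.06 -0.13  2.24]
[270.11286289 228.14740164]
[382.25491288 289.83713081]
[505.03989874 247.41118361]
[567.5687899  124.30561708]
[518.40209704  -9.98089308]
```

View pics/w1.png

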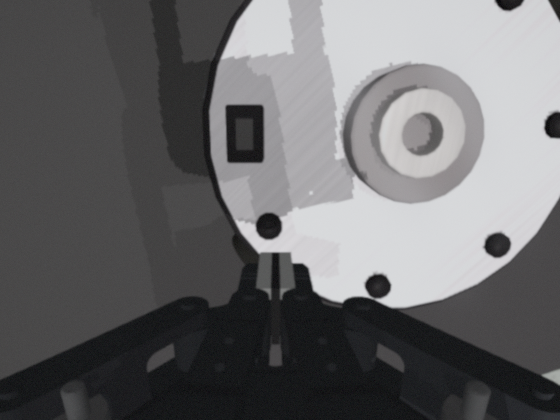

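The wrist picture shows rivet 1 at (269,226), just ahead of the shut fingertips at (275,260). Rivets 2 to 4 are at (377,286), (498,244) and (556,125), and the socket is at (245,133). The spacing is slightly smaller than predicted, so I'll measure the depth.

Run:
```python
from h import *
np.set_printoptions(precision=1,suppress=True)
o=ctrl.get_obs();C=cam("wrist",o);g=cv2.imread("pics/w1.png",0)
uv=[blob(g,p,16,60) for p in [(269,226),(377,286),(498,244)]];print(uv)
for p in [(269,226),(377,286),(498,244)]: print(plane(C,blob(g,p,16,60)[0],73))
m=np.array([[624.5,-50.4],[687.6,12],[680.3,100.5]])
for z in(64,68,72,75):
    P=np.array([plane(C,u[0],z)[:2] for u in uv]);print(z,np.linalg.norm(np.diff(P,axis=0),axis=1),np.linalg.norm(P[2]-P[0]))
ct,cs=cam("top"),cam("side")
# pallet / cover check: cover ellipse in side & triangulated
print(proj(ct,o["ee_pos"]+[0,0,-19]),o["time"])
```

```text
[(array([268.4, 225.5]), np.int32(483)), (array([377.6, 285.6]), np.int32(413)), (array([497.1, 244.7]), np.int32(426))]
[624.9 -51.3  73. ]
[687.   10.1  73. ]
[680.   97.1  73. ]
64 [91.  90.9] 164.86198175308496
68 [89.4 89.3] 161.9388162669433
72 [87.8 87.7] 159.0156507808015
75 [86.6 86.5] 156.82327666619523
[323.5 177.7] 3.45
```

```bash
sed -i 's/^F=.*/F=np.array([[625.2,-51.2],[688,10.8],[681,99],[608.6,150.8],[522.7,128.8]])/' d.py
python3 -m crank '[[[0,0,0,-0.09,-0.15,0.3,0],[0,0,0,0,0,0.6,0],[0,0,0,0,0,0.6,0],[0,0,0,0,0,0.6,0],[0,0,0,0,0,0.34,0],[0,0,0,0,0,0,0],[0,0,0,0,0,0,0],[0,0,0,0,0,0,0]]]'
python3 d.py 1 69
```

```text
time: 4.25
ee_pos: [626.2, -51.1, 104.8]
tcp_rot: [0.415, 3.113, -0.0]
ft_force: [-1.0, 0.0, 0.9]
opening: 0.2
grip_force: 0.0
t 4.25 pos [626.17 -51.06 104.77] ft [-1.    0.04  0.92] open 0.17561809159951317 axes [-0.97  0.26  0.    0.26  0.97 -0.   -0.    0.   -1.  ]
delta (25mm units) [ 0.04 -0.02  0.67]
```

```bash
python3 -m crank '[[[0,0,0,0,0,0.1,0],[0,0,0,0,0,0.1,0],[0,0,0,0,0,0.1,0],[0,0,0,0,0,0.1,0],[0,0,0,0,0,0.04,0],[0,0,0,0,0,0,0],[0,0,0,0,0,0,0],[0,0,0,0,0,0,0]]]'
python3 -m crank '[[[0,0,0,0,0,0.04,0],[0,0,0,0,0,0.04,0],[0,0,0,0,0,0.02,0],[0,0,0,0,0,0.02,0],[0,0,0,0,0,0,0],[0,0,0,0,0,0,0],[0,0,0,0,0,0,0],[0,0,0,0,0,0,0]]]'
```

```text
time: 5.05
ee_pos: [625.4, -51.0, 93.2]
tcp_rot: [-0.415, -3.114, -0.0]
ft_force: [-1.4, -0.6, 2.1]
opening: 0.1
grip_force: 1.3
time: 5.85
ee_pos: [625.5, -50.9, 90.0]
tcp_rot: [0.415, 3.114, -0.0]
ft_force: [-1.6, 0.1, 4.3]
opening: -0.3
grip_force: 1.7
```

```bash
python3 -m crank '[[[0,0,0,0,0,0.02,0],[0,0,0,0,0,0.02,0],[0,0,0,0,0,0,0],[0,0,0,0,0,0,0],[0,0,0,0,0,0,0],[0,0,0,0,0,0,0],[0,0,0,0,0,0,0],[0,0,0,0,0,0,0]]]'
python3 -m crank '[[[0,0,0,0,0,0.02,0],[0,0,0,0,0,0.02,0],[0,0,0,0,0,0,0],[0,0,0,0,0,0,0],[0,0,0,0,0,0,0],[0,0,0,0,0,0,0],[0,0,0,0,0,0,0],[0,0,0,0,0,0,0]]]'
```

```text
time: 6.65
ee_pos: [625.4, -51.0, 88.9]
tcp_rot: [-0.415, -3.114, 0.0]
ft_force: [-1.6, -0.5, 2.6]
opening: -0.4
grip_force: 1.5
time: 7.45
ee_pos: [625.4, -51.0, 88.0]
tcp_rot: [0.415, 3.114, -0.0]
ft_force: [-1.8, 1.4, 4.1]
opening: -0.2
grip_force: 1.7
```

```bash
python3 -m crank '[[[0,0,0,0,0,0.02,0],[0,0,0,0,0,0.02,0],[0,0,0,0,0,0,0],[0,0,0,0,0,0,0],[0,0,0,0,0,0,0],[0,0,0,0,0,0,0],[0,0,0,0,0,0,0],[0,0,0,0,0,0,0]]]'
python3 -m crank '[[[0,0,0,0,0,0.02,0],[0,0,0,0,0,0.02,0],[0,0,0,0,0,0,0],[0,0,0,0,0,0,0],[0,0,0,0,0,0,0],[0,0,0,0,0,0,0],[0,0,0,0,0,0,0],[0,0,0,0,0,0,0]]]'
```

```text
time: 8.25
ee_pos: [625.5, -51.0, 87.7]
tcp_rot: [-0.415, -3.114, 0.0]
ft_force: [-3.2, -0.3, 6.4]
opening: -0.2
grip_force: 3.3
time: 9.05
ee_pos: [625.6, -51.0, 87.6]
tcp_rot: [-0.414, -3.114, 0.0]
ft_force: [-4.9, 1.1, 9.6]
opening: -0.1
grip_force: 5.3
```

```bash
python3 -m crank '[[[0,0,0,0,0,0.04,0],[0,0,0,0,0,0.03,0],[0,0,0,0,0,0,0],[0,0,0,0,0,0,0],[0,0,0,0,0,0,0],[0,0,0,0,0,0,0],[0,0,0,0,0,0,0],[0,0,0,0,0,0,0]]]'
```

```text
time: 9.85
ee_pos: [625.6, -51.0, 87.5]
tcp_rot: [-0.414, -3.113, 0.0]
ft_force: [-7.6, 1.4, 17.0]
opening: 0.2
grip_force: 8.7
```

```bash
python3 -m crank '[[[0,0,0,0,0,-0.4,0],[0,0,0,0,0,-0.55,0],[0,0,0,0,0,0,0],[0,0,0,-0.58,0.68,0,0],[0,0,0,-0.58,0.68,0,0],[0,0,0,-0.31,0.84,0,0],[0,0,0,-0.31,0.84,0,0],[0,0,0,0,0,0,0]]]'
python3 -m crank '[[[0,0,0,0,0,0.08,0],[0,0,0,0,0,0,0],[0,0,0,0,0,0,0],[0,0,0,0,0,0,0],[0,0,0,0,0,0,0],[0,0,0,0,0,0,0],[0,0,0,0,0,0,0],[0,0,0,0,0,0,0]]]'
python3 d.py 2 69
python3 - <<'E'
from h import *
for n in("wrist","side"): cv2.imwrite(f"pics/{n}2.png",cams.capture(n)[:,:,::-1])
E
```

```text
time: 10.65
ee_pos: [689.5, 12.9, 107.5]
tcp_rot: [0.411, 3.114, 0.002]
ft_force: [0.0, -0.8, 0.2]
opening: 0.1
grip_force: 0.0
time: 11.45
ee_pos: [688.3, 10.7, 106.1]
tcp_rot: [0.415, 3.114, -0.0]
ft_force: [0.7, 0.3, 1.1]
opening: -0.0
grip_force: 0.0
t 11.45 pos [688.31  10.69 106.06] ft [0.66 0.34 1.13] open -0.007489952216033757 axes [-0.97  0.26  0.    0.26  0.97 -0.   -0.    0.   -1.  ]
delta (25mm units) [0.01 0.   0.72]
```

View pics/wrist2.png

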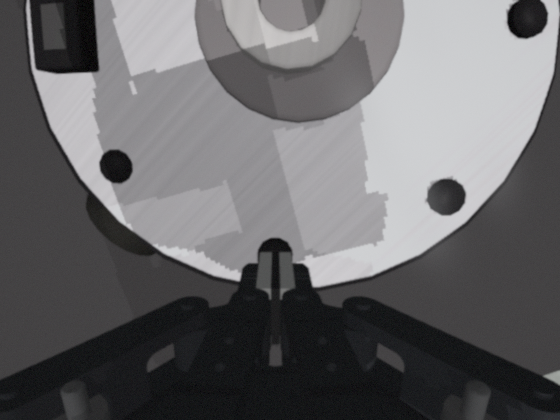

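View pics/side2.png

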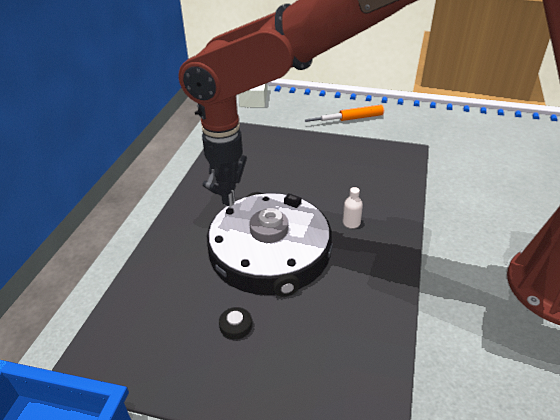

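The wrist picture shows rivet 1, now flush, at (116,166). The fingertips are over rivet 2 at (275,248). In the side picture the unit, bottle and wheel have not moved.

```bash
python3 -m crank '[[[0,0,0,0,0,0.2,0],[0,0,0,0,0,0.2,0],[0,0,0,0,0,0.1,0],[0,0,0,0,0,0.06,0],[0,0,0,0,0,0.06,0],[0,0,0,0,0,0.06,0],[0,0,0,0,0,0.06,0],[0,0,0,0,0,0,0]]]'
python3 -m crank '[[[0,0,0,0,0,0.04,0],[0,0,0,0,0,0.04,0],[0,0,0,0,0,0.02,0],[0,0,0,0,0,0,0],[0,0,0,0,0,0,0],[0,0,0,0,0,0,0],[0,0,0,0,0,0,0],[0,0,0,0,0,0,0]]]'
```

```text
time: 12.35
ee_pos: [688.3, 10.8, 87.7]
tcp_rot: [0.415, 3.114, 0.0]
ft_force: [-3.0, 0.0, 4.9]
opening: -0.0
grip_force: 2.4
time: 13.15
ee_pos: [688.5, 10.8, 87.6]
tcp_rot: [-0.414, -3.114, 0.0]
ft_force: [-6.0, 0.6, 12.2]
opening: 0.0
grip_force: 6.5
```

```bash
python3 -m crank '[[[0,0,0,0,0,0.05,0],[0,0,0,0,0,0,0],[0,0,0,0,0,0,0],[0,0,0,0,0,0,0],[0,0,0,0,0,0,0],[0,0,0,0,0,0,0],[0,0,0,0,0,0,0],[0,0,0,0,0,0,0]]]'
python3 -m crank '[[[0,0,0,0,0,-0.4,0],[0,0,0,0,0,-0.49,0],[0,0,0,0,0,0,0],[0,0,0,0.15,0.88,0,0],[0,0,0,0.15,0.89,0,0],[0,0,0,0.45,0.78,0,0],[0,0,0,0.46,0.78,0,0],[0,0,0,0,0,0,0]]]'
python3 d.py 3 69
```

```text
time: 13.95
ee_pos: [688.5, 10.8, 87.5]
tcp_rot: [-0.414, -3.114, 0.0]
ft_force: [-9.5, 0.1, 17.8]
opening: 0.0
grip_force: 8.6
time: 14.75
ee_pos: [679.9, 101.8, 105.0]
tcp_rot: [-0.41, -3.114, -0.001]
ft_force: [-0.0, -0.6, -0.4]
opening: 0.3
grip_force: 0.0
t 14.75 pos [679.94 101.75 105.04] ft [-0.03 -0.61 -0.4 ] open 0.2545530021760231 axes [-0.97  0.26 -0.    0.26  0.97  0.    0.    0.   -1.  ]
delta (25mm units) [-0.07 -0.1   0.68]
```

```bash
python3 -m crank '[[[0,0,0,0,0,0,0],[0,0,0,0,0,0,0],[0,0,0,0,0,0,0],[0,0,0,0,0,0,0],[0,0,0,0,0,0,0],[0,0,0,0,0,0,0],[0,0,0,0,0,0,0],[0,0,0,0,0,0,0]]]'
python3 d.py 3 69
python3 - <<'E'
from h import *
o=ctrl.get_obs();im=cams.capture("wrist");cv2.imwrite("pics/w3.png",im[:,:,::-1]);C=cam("wrist",o)
g=cv2.imread("pics/w3.png",0)
for p in [(681,99,75),(608.6,150.8,75),(688,10.8,69)]:print(proj(C,p))
E
```

```text
time: 15.55
ee_pos: [680.9, 99.0, 106.0]
tcp_rot: [0.415, 3.114, -0.0]
ft_force: [-0.8, 0.1, -0.0]
opening: -0.4
grip_force: 0.0
t 15.55 pos [680.9   98.97 106.04] ft [-0.83  0.13 -0.04] open -0.3755824343082722 axes [-0.97  0.26  0.    0.26  0.97 -0.   -0.   -0.   -1.  ]
delta (25mm units) [-0.    0.    0.72]
[275.05188802 262.67993842]
[348.1298711   79.19298588]
[118.31314642 309.2970532 ]
```

View pics/w3.png

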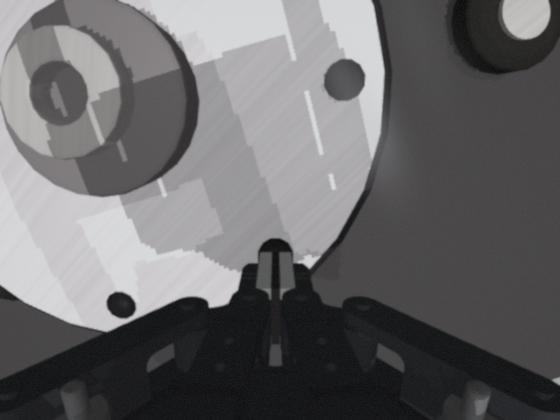

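Rivet 3 is centred under the fingertips at (275,248). Rivet 2 at (121,304) is home. Rivet 4 is at (344,79), and the wheel is clear at top right.

```bash
python3 -m crank '[[[0,0,0,0,0,0.2,0],[0,0,0,0,0,0.2,0],[0,0,0,0,0,0.08,0],[0,0,0,0,0,0.06,0],[0,0,0,0,0,0.06,0],[0,0,0,0,0,0.06,0],[0,0,0,0,0,0.06,0],[0,0,0,0,0,0,0]]]'
python3 -m crank '[[[0,0,0,0,0,0.04,0],[0,0,0,0,0,0.04,0],[0,0,0,0,0,0.04,0],[0,0,0,0,0,0,0],[0,0,0,0,0,0,0],[0,0,0,0,0,0,0],[0,0,0,0,0,0,0],[0,0,0,0,0,0,0]]]'
```

```text
time: 16.4
ee_pos: [680.8, 99.1, 87.9]
tcp_rot: [-0.415, -3.114, -0.0]
ft_force: [-2.5, -0.5, 2.2]
opening: 0.1
grip_force: 1.3
time: 17.2
ee_pos: [681.0, 99.1, 87.6]
tcp_rot: [-0.414, -3.114, 0.0]
ft_force: [-7.6, -0.1, 12.2]
opening: -0.3
grip_force: 6.4
```

```bash
python3 -m crank '[[[0,0,0,0,0,0.04,0],[0,0,0,0,0,0,0],[0,0,0,0,0,0,0],[0,0,0,0,0,0,0],[0,0,0,0,0,0,0],[0,0,0,0,0,0,0],[0,0,0,0,0,0,0],[0,0,0,0,0,0,0]]]'
python3 -m crank '[[[0,0,0,0,0,-0.4,0],[0,0,0,0,0,-0.45,0],[0,0,0,0,0,0,0],[0,0,0,0.78,0.46,0,0],[0,0,0,0.78,0.46,0,0],[0,0,0,0.89,0.16,0,0],[0,0,0,0.89,0.16,0,0],[0,0,0,0,0,0,0]]]'
python3 -m crank '[[[0,0,0,0,0,0,0],[0,0,0,0,0,0,0],[0,0,0,0,0,0,0],[0,0,0,0,0,0,0],[0,0,0,0,0,0,0],[0,0,0,0,0,0,0],[0,0,0,0,0,0,0],[0,0,0,0,0,0,0]]]'
python3 d.py 4 69
```

```text
time: 18.0
ee_pos: [681.0, 99.1, 87.5]
tcp_rot: [-0.414, -3.114, 0.0]
ft_force: [-8.8, -0.1, 16.4]
opening: -0.1
grip_force: 8.1
time: 18.8
ee_pos: [605.6, 152.0, 103.9]
tcp_rot: [-0.411, -3.111, 0.001]
ft_force: [-1.0, -0.3, -0.1]
opening: -0.0
grip_force: 0.0
time: 19.6
ee_pos: [608.4, 150.8, 105.2]
tcp_rot: [0.415, 3.114, 0.0]
ft_force: [-0.6, -0.2, 0.0]
opening: -0.5
grip_force: 0.0
t 19.6 pos [608.42 150.78 105.24] ft [-0.63 -0.18  0.02] open -0.5073330056485508 axes [-0.97  0.26  0.    0.26  0.97  0.   -0.    0.   -1.  ]
delta (25mm units) [-0.01  0.    0.69]
```

```bash
python3 -m crank '[[[0,0,0,0,0,0.2,0],[0,0,0,0,0,0.2,0],[0,0,0,0,0,0.06,0],[0,0,0,0,0,0.06,0],[0,0,0,0,0,0.06,0],[0,0,0,0,0,0.06,0],[0,0,0,0,0,0.06,0],[0,0,0,0,0,0,0]]]'
python3 -m crank '[[[0,0,0,0,0,0.04,0],[0,0,0,0,0,0.04,0],[0,0,0,0,0,0.02,0],[0,0,0,0,0,0,0],[0,0,0,0,0,0,0],[0,0,0,0,0,0,0],[0,0,0,0,0,0,0],[0,0,0,0,0,0,0]]]'
```

```text
time: 20.4
ee_pos: [608.5, 150.8, 87.8]
tcp_rot: [0.415, 3.114, 0.0]
ft_force: [-2.1, -0.3, 2.7]
opening: -0.1
grip_force: 1.5
time: 21.2
ee_pos: [608.6, 150.9, 87.6]
tcp_rot: [-0.414, -3.114, 0.0]
ft_force: [-7.4, -1.9, 12.6]
opening: -0.1
grip_force: 6.6
```

```bash
python3 -m crank '[[[0,0,0,0,0,0.04,0],[0,0,0,0,0,0,0],[0,0,0,0,0,0,0],[0,0,0,0,0,0,0],[0,0,0,0,0,0,0],[0,0,0,0,0,0,0],[0,0,0,0,0,0,0],[0,0,0,0,0,0,0]]]'
python3 -m crank '[[[0,0,0,0,0,-0.4,0],[0,0,0,0,0,-0.44,0],[0,0,0,0,0,0,0],[0,0,0,0.85,-0.3,0,0],[0,0,0,0.85,-0.3,0,0],[0,0,0,0.69,-0.57,0,0],[0,0,0,0.69,-0.58,0,0],[0,0,0,0,0,0,0]]]'
python3 -m crank '[[[0,0,0,0,0,0,0],[0,0,0,0,0,0,0],[0,0,0,0,0,0,0],[0,0,0,0,0,0,0],[0,0,0,0,0,0,0],[0,0,0,0,0,0,0],[0,0,0,0,0,0,0],[0,0,0,0,0,0,0]]]'
python3 d.py 5 69
```

```text
time: 22.0
ee_pos: [608.7, 150.9, 87.5]
tcp_rot: [-0.414, -3.114, 0.0]
ft_force: [-8.4, -1.0, 16.8]
opening: -0.2
grip_force: 8.6
time: 22.8
ee_pos: [519.6, 128.0, 103.8]
tcp_rot: [-0.415, -3.11, 0.002]
ft_force: [-0.5, 0.2, -0.3]
opening: -0.1
grip_force: 0.0
time: 23.6
ee_pos: [522.7, 128.7, 105.3]
tcp_rot: [0.415, 3.114, -0.0]
ft_force: [-0.1, -0.3, -0.9]
opening: -0.3
grip_force: 0.0
t 23.6 pos [522.67 128.72 105.26] ft [-0.14 -0.32 -0.87] open -0.2528190204867087 axes [-0.97  0.26  0.    0.26  0.97 -0.   -0.    0.   -1.  ]
delta (25mm units) [-0.    0.    0.69]
```

```bash
python3 -m crank '[[[0,0,0,0,0,0.2,0],[0,0,0,0,0,0.2,0],[0,0,0,0,0,0.06,0],[0,0,0,0,0,0.06,0],[0,0,0,0,0,0.06,0],[0,0,0,0,0,0.06,0],[0,0,0,0,0,0.06,0],[0,0,0,0,0,0,0]]]'
python3 -m crank '[[[0,0,0,0,0,0.04,0],[0,0,0,0,0,0.04,0],[0,0,0,0,0,0.02,0],[0,0,0,0,0,0,0],[0,0,0,0,0,0,0],[0,0,0,0,0,0,0],[0,0,0,0,0,0,0],[0,0,0,0,0,0,0]]]'
```

```text
time: 24.4
ee_pos: [522.8, 128.8, 87.7]
tcp_rot: [0.415, 3.114, 0.0]
ft_force: [-1.8, -0.5, 2.0]
opening: -0.0
grip_force: 1.2
time: 25.2
ee_pos: [523.0, 128.8, 87.5]
tcp_rot: [-0.414, -3.114, 0.0]
ft_force: [-8.3, -0.7, 15.3]
opening: 0.0
grip_force: 7.7
```

```bash
python3 -m crank '[[[0,0,0,0,0,-0.4,0],[0,0,0,0,0,-0.8,0],[0,0,0,0,0,-1,0],[0,0,0,0,0,-1,0],[0,0,0,0,0,-1,0],[0,0,0,0.5,0.5,-1,0],[0,0,0,1,0.7,-0.6,0],[0,0,0,1,0.7,0,0]]]'
python3 -m crank '[[[0,0,0,1,0.7,0,0],[0,0,0,1,0.7,0,0],[0,0,0,1,0.7,0,0],[0,0,0,0.5,0.4,0,0],[0,0,0,0,0,0,0],[0,0,0,0,0,0,0],[0,0,0,0,0,0,0],[0,0,0,0,0,0,0]]]'
python3 - <<'E'
from h import *
a=cams.capture("side")[:,:,::-1];b=cams.capture("top")[:,:,::-1]
c=lambda i,x,y,w,h:cv2.resize(i[y:y+h,x:x+w],(400,400),interpolation=3)
s0=cv2.imread("pics/side0.png")
cv2.imwrite("pics/end.png",np.hstack([c(s0,200,180,150,150),c(a,200,180,150,150)]));cv2.imwrite("pics/topend.png",b)
g0=cv2.imread("pics/top0.png",0);g=cv2.imread("pics/topend.png",0)
for p in [(323,182),(296,156),(257,160),(235,191),(245,229),(323,209),(281,199)]:print(blob(g0,p)[0] if p[1]!=199 else "",blob(g,p)[0] if p[1]!=199 else "")
E
```

```text
time: 26.0
ee_pos: [477.2, 192.0, 233.8]
tcp_rot: [0.416, 3.106, 0.005]
ft_force: [0.3, 0.7, 0.4]
opening: -0.0
grip_force: 0.0
time: 26.8
ee_pos: [407.4, 273.5, 230.3]
tcp_rot: [0.417, 3.113, -0.0]
ft_force: [-0.2, -0.4, -0.1]
opening: 0.4
grip_force: 0.0
[323.29032258 182.29032258] [323.08695652 182.2173913 ]
[295.5 155.5] [295.36363636 155.59090909]
[256.63333333 159.36666667] [256.76 159.32]
[234.58064516 191.06451613] [234.7826087  191.08695652]
[244.63333333 228.63333333] [244.96 228.6 ]
[322.91304348 209.29347826] [322.9047619  209.46428571]
```

View pics/end.png

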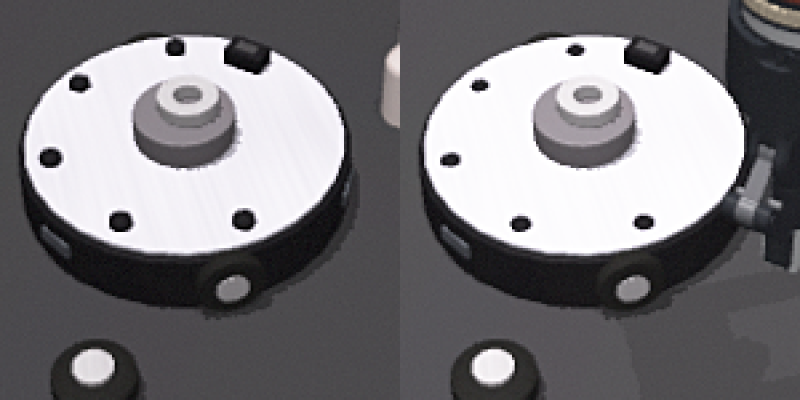

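Comparing before (left) and after (right), all five rivets are flat. The unit, ring and wheel have not moved, and the arm is clear.

```bash
python3 -c "
from plant import job;print(job.sign_off())"
```

```text
the job is handed in; nothing more can be done
None
```

I pressed all five rivets home in order from the socket end, with about 15–18 N on each, and handed the job in with the arm clear at about 27 s; the before-and-after pictures show the unit, bearing ring and wheel unmoved, though the bottle was not in the final picture I viewed.

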